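# Lock the tack jar onto its stack

## Task

Three tin tack jars stand on the restoration bench; take the middle-sized one by its wooden bar grip and set it upright on the bottom segment that is fixed to the bench (the one with the round wooden foot), its two lugs going down through the two open slots of the socket. When it is fully home, lock it with a quarter turn clockwise (seen from above) and let go of it there; leave the small and the large jar where they stand.

Things in the scene. Friction and masses are not known exactly. Their poses are not given: they have to be found in the camera images.
- jar_mid (a point): Middle-sized jar (0.25 kg), point on its axis half-way up its 92 mm. From below: spigot 34 mm wide, tapering out to 46 mm; tin 84 mm wide from 18 mm up, dark lid 86 mm wide, top at 58 mm; wooden bar grip to 92 mm, 52 mm long on x, 14 mm thick on y. Lugs on the spigot under the bar's ends: tips 31 mm out on +x and -x, 10 mm wide, 2 to 9 mm up. z up; a half turn is the same.
- socket (a point): Centre of the fixed segment's mouth, 88 mm over the bench, collar 84 mm wide. Slots 30 mm wide on its +x and -x; elsewhere a dark rim, 6 mm thick, reaches in to 25 mm from the axis. Lugs drop in (5 mm, 10 degrees of play), then turn freely clockwise to stops at 95 degrees. Home: tin rests on the rim, jar's middle 28 mm above this point; locked: jar's x across this x. z up; a half turn is the same.
- small_jar_mid (a point): The small tack jar, to be left alone: same build, tin 58 mm in diameter, 82 mm high in all; the point is on its axis half-way up (41 mm).
- large_jar_mid (a point): The large tack jar, to be left alone: same build, tin 108 mm in diameter, 110 mm high in all; the point is on its axis half-way up (55 mm).

How it is judged:
By the outcome, as a careful person would: the job done as asked, in the order asked, and still so for the second after the job is handed in, with the robot touching nothing.
It also fails if it takes over 45 s, if anything falls off the work surface, if the arm or the gripper's body presses on something with over 40 N, if the wrist force passes 120 N, or if a joint passes its speed limit or range.

## Robot

A 6-joint arm with a two-finger parallel gripper is mounted at the origin on the work surface. World frame = base frame: x ahead of the robot, y to its left, z up, the work surface at z = 0. Lengths are in mm, angles in rad, forces in N, time in s.
With the tool pointing down it reaches from about 300 to 775 mm from the base axis. Payload 14.6 kg.
Tool frame: the origin (TCP) lies midway between the tips of the shut fingers; the grasp point (between the pads) lies 19 mm behind it; y points along the fingers, z is the direction in which the jaws open and shut, and the axes are right-handed (so a half turn about y gives the same grasp; the last joint's range is limited). The gripper opens to 94 mm and grips with 3 to 60 N. Pads are 16 mm wide; open, the fingers measure 119 mm over their backs; the gripper's body (75 mm by 177 mm) begins 78 mm behind the grasp point.
Start: joints at [1.177, 0.3, 1.521, -0, 1.321, -0.067], TCP at [176.555, 520.881, 184.546] pointing down, gripper open.
Joint ranges: [-3.03, 3.03], [-0.79, 2.21], [0.23, 2.52], [-1.04, 4.18], [0, 3.07], [-2.55, 2.55]. Speed limits (rad/s): [2.22, 2.22, 2.57, 3.14, 3.14, 3.14].

## Interface

Orientations are given as [roll, pitch, yaw] about the fixed x, y, z axes, in that order (R = Rz(yaw) Ry(pitch) Rx(roll)).
In Python, from cell import manip gives the robot as it stands.
- The arm moves only by the tool play_rows, never from a script. Its argument "series" is a list of rows, each a list of 3 entries, a list of its own where there are three numbers: the shift along the tool's x, y, z in m, then the turn about the tool's y in rad, then the closure, from 0 (fully open) to 1 (shut). In form: [[[dx, dy, dz], twist, grip], ...]. A call has 1 to 20 rows; each row is the pose to reach, as a shift and turn from the pose measured when the call began, along the tool's axes at that moment; what a row does not reach only later rows make up. A row lasts 1/10 s, in which the tool goes at most 50 mm and 8.59 degrees, less where a joint would pass 70% of its speed; a pose out of reach is approached as far as the arm can. A call with a gripper value outside its range is refused whole. The fingers move at their own pace and stop on an object; "squeeze" is the grip in N (left out, the last holds). Time passes only in rows, so rows that repeat a pose let the fingers close. It gives the time, the measured TCP pose, the force and the opening at its end, in the units of the state.
- manip.read_state(): the state, without advancing time (a new reading comes with each control period).
- manip.camera(name): name is "scene" or "top" or "wrist"; returns the picture (420x560x3 uint8, red, green, blue); there is no depth.
- manip.camera_params(name): a dict with "K" (3x3 intrinsics, pixels), "dist_coeffs" ([k1, k2, p1, p2, k3] as OpenCV has them; the pictures are not rectified), "rvec" (rotation vector, rad) and "tvec" (3), from world to camera coordinates, as OpenCV has them. Camera axes: x right, y down, z forward; pixel columns grow to the right and rows downward; lengths in mm; the calibration is good to about 2 mm. A picture is of the moment at which its call begins: read the wrist's pose just before it. camera_params takes no time and is no camera call; for the wrist camera it gives the pose at the moment of the call.
- manip.sign_off(): hands the job in, once; it reports no verdict.
The state is a dict: "clock": time; "joints": joint angles; "qd": joint speeds; "effort": joint torques, N m; "eef_pos": TCP position; "eef_rot": TCP orientation; "wrist_force": force on the tool from outside, world axes, zero at the start; "moment": the same for the moment, N m; "finger_gap": finger opening in mm.
Only numpy, scipy, OpenCV 4.12 (cv2) and the standard library are available. Lean on these libraries where they do the work, as an engineer would, in place of code of your own. Each camera call takes 0.05 s, during which the arm holds its last target. There are 200 camera calls.

## Working session

There is one attempt and no reset: what is moved stays moved. The work goes in short steps, Python scripts to look and compute and a tool call to move; the robot and the scene stay as the last step left them, time stands still between calls to the robot, and variables do not carry over. Pictures are saved under pics/ and viewed, about 8 in all and at most 12, crops included, and the job is handed in when it is done.

Besides the shell and the picture viewer there is one more tool, called as name(argument=value, ...) on one line, values as JSON. play_rows: Moves the arm, as the interface text tells. Its arguments: {"type":"object","properties":{"series":{"type":"array","items":{"type":"array"}},"squeeze":{"type":"number"}},"required":["series"]}

```bash
mkdir -p pics; cat > h.py <<'E'
import numpy as np, cv2
from cell import manip
def P(n):
    p=manip.camera_params(n); return np.array(p["K"],float),np.array(p["dist_coeffs"],float),cv2.Rodrigues(np.array(p["rvec"],float))[0],np.array(p["tvec"],float).reshape(3)
def ray(n,uv,p=None):
    K,d,R,t=p or P(n); q=cv2.undistortPoints(np.array([[uv]],float),K,d)[0,0]
    return -R.T@t, R.T@np.array([q[0],q[1],1.])
def atz(n,uv,z,p=None):
    c,v=ray(n,uv,p); return c+v*(z-c[2])/v[2]
def proj(n,X,p=None):
    K,d,R,t=p or P(n); return cv2.projectPoints(np.array(X,float).reshape(-1,1,3),cv2.Rodrigues(R)[0],t,K,d)[0][:,0]
def snap(n,f,crop=None,s=1):
    im=manip.camera(n)[:,:,::-1]; np.save('pics/'+f+'.npy',im)
    if crop: im=im[crop[1]:crop[3],crop[0]:crop[2]]
    cv2.imwrite('pics/'+f+'.png',cv2.resize(im,None,fx=s,fy=s,interpolation=cv2.INTER_CUBIC)); return im
E
python3 - <<'E'
from h import *
a=snap('scene','s1');b=snap('top','t1')
cv2.imwrite('pics/top1.png',cv2.resize(b,(800,600)))
for n in('scene','top'):
    K,d,R,t=P(n);print(n,K.round(1).tolist(),d,(-R.T@t).round(0),R.round(2).tolist())
print(manip.read_state())
E
```

```text
scene [[385.1, 0.0, 287.4], [0.0, 385.1, 203.9], [0.0, 0.0, 1.0]] [0.02087128 0.         0.         0.         0.        ] [1114.  234.  773.] [[-0.37, 0.93, 0.02], [0.67, 0.28, -0.69], [-0.65, -0.24, -0.72]]
top [[469.4, 0.0, 279.8], [0.0, 469.4, 204.0], [0.0, 0.0, 1.0]] [-0.09293516  0.          0.          0.          0.        ] [ 458.   -4. 1238.] [[0.02, -1.0, -0.0], [-1.0, -0.02, -0.05], [0.05, 0.0, -1.0]]
{'clock': 0.1, 'joints': array([ 1.17741387e+00,  3.00426562e-01,  1.52149447e+00, -3.25419810e-05,
        1.32070730e+00, -6.66169898e-02]), 'qd': array([-0.00036384, -0.0025893 , -0.00186035, -0.00215289,  0.00090479,
       -0.00102163]), 'effort': array([ 1.13553047e-03, -5.32647622e+01, -3.53288519e+01,  7.10049947e-02,
        2.33635266e-02, -5.05634284e-05]), 'eef_pos': array([176.46396433, 520.65852912, 184.04741084]), 'eef_rot': array([-1.57183181e+00,  3.74916963e-05, -3.26757415e-01]), 'wrist_force': array([-0.71568752, -0.50845236,  0.32759973]), 'moment': array([-0.01150716,  0.01692278, -0.02361813]), 'finger_gap': 94.03685360017869}
```

View pics/top1.png

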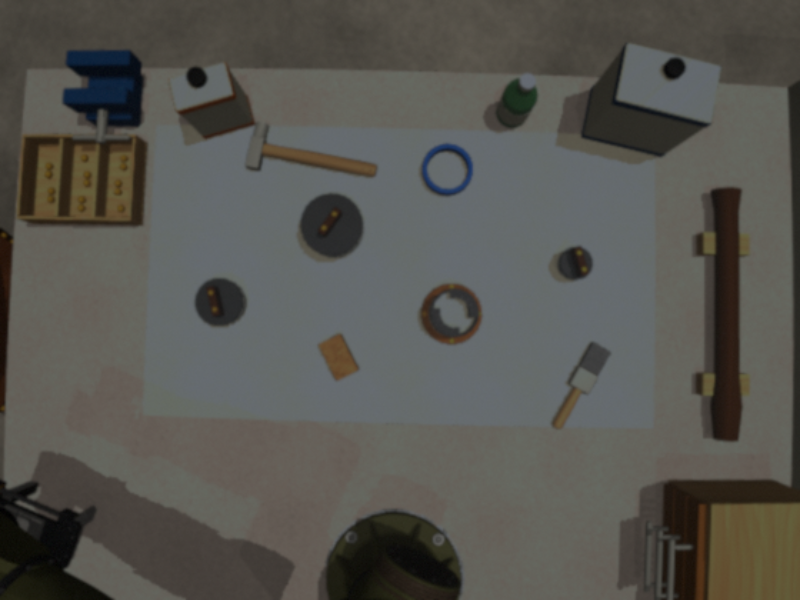

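View pics/s1.png

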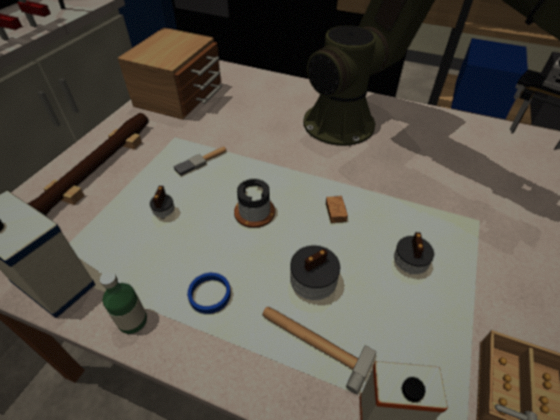

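The top view shows the jars in the 800x600 picture: mid at (220,302), large at (332,225) and small at (577,262). The socket is at (451,313). Lid widths of about 50, 62 and 34 px match 86, 108 and 58 mm. Next I'll enlarge the jar and the socket.

```bash
python3 - <<'E'
from h import *
im=np.load('pics/t1.npy')
f=lambda x0,y0:cv2.convertScaleAbs(cv2.resize(im[y0:y0+50,x0:x0+50],None,fx=8,fy=8,interpolation=cv2.INTER_CUBIC),alpha=1.8)
cv2.imwrite('pics/c1.png',np.hstack([f(129,186),f(291,194)]))
E
```

```text
(no output)
```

View pics/c1.png

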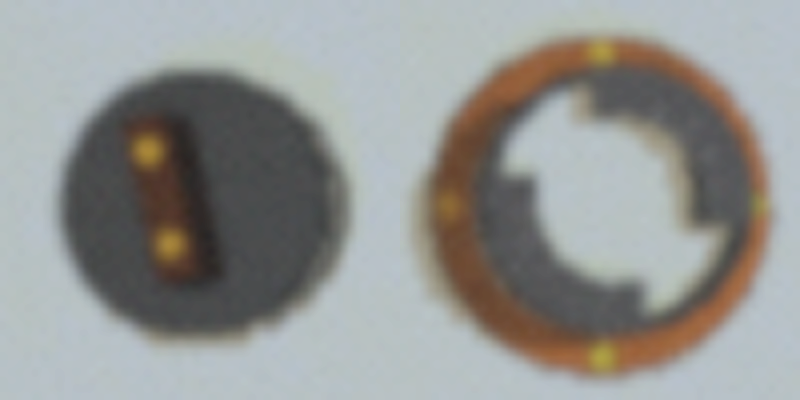

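The left half shows the bar studs at (148,150) and (171,244) and the lid centre near (200,202). The right half shows the slots centred near (541,124) and (688,268) and the mouth centre near (615,199).

```bash
python3 - <<'E'
from h import *
m=lambda u,v,x0,y0:((u+.5)/8-.5+x0,(v+.5)/8-.5+y0)
A=atz('top',m(148,150,129,186),92);B=atz('top',m(171,244,129,186),92)
L=atz('top',m(200,202,129,186),56)
print('jar',((A+B)/2).round(1),L.round(1),np.linalg.norm(A-B),np.degrees(np.arctan2(*(A-B)[1::-1])))
C=atz('top',m(541-400,124,291,194),88);D=atz('top',m(688-400,268,291,194),88);M=atz('top',m(615-400,199,291,194),88)
print('soc',((C+D)/2).round(1),M.round(1),np.linalg.norm(C-D),np.degrees(np.arctan2(*(C-D)[1::-1])))
S=atz('top',(577*.7,262*.7),60);G=atz('top',(332*.7,225*.7),80);print(S.round(),G.round())
j=(A+B)/2
print('scene check',proj('scene',[A,B,M,M*[1,1,0]]).round(1).tolist())
s=manip.read_state();R=cv2.Rodrigues
from scipy.spatial.transform import Rotation as Ro
T=Ro.from_euler('xyz',s['eef_rot']).as_matrix();print(T.round(3).tolist())
print('tool shift to jar',(T.T@(np.array([j[0],j[1],150])-s['eef_pos'])).round(1))
p=P('wrist');K,d,Rw,t=p;c=-Rw.T@t;print('wristcam in tool',(T.T@(c-s['eef_pos'])).round(1),(T.T@Rw.T).round(2).tolist(),K.round(0).tolist())
E
```

```text
jar [497.7 323.3  92. ] [497.7 320.4  56. ] 29.94014756122185 16.14715022193177
soc [488.8 -92.5  88. ] [487.9 -92.6  88. ] 62.95709607506768 46.89820072117448
[ 583. -313.   60.] [635. 121.  80.]
scene check [[420.3, 245.1], [418.4, 234.7], [253.5, 188.8], [255.0, 212.1]]
[[0.947, -0.0, 0.321], [-0.321, -0.001, 0.947], [-0.0, -1.0, -0.001]]
tool shift to jar [367.6  34.1 -83.8]
wristcam in tool [ -72.7 -199.7   -0.9] [[0.0, 0.97, 0.25], [-0.0, -0.25, 0.97], [1.0, -0.0, 0.0]] [[331.0, 0.0, 280.0], [0.0, 331.0, 217.0], [0.0, 0.0, 1.0]]
```

play_rows(series=[[[0.368,0.034,-0.084],2.534,0],[[0.368,0.034,-0.084],2.534,0],[[0.368,0.034,-0.084],2.534,0],[[0.368,0.034,-0.084],2.534,0],[[0.368,0.034,-0.084],2.534,0],[[0.368,0.034,-0.084],2.534,0],[[0.368,0.034,-0.084],2.534,0],[[0.368,0.034,-0.084],2.534,0],[[0.368,0.034,-0.084],2.534,0],[[0.368,0.034,-0.084],2.534,0],[[0.368,0.034,-0.084],2.534,0],[[0.368,0.034,-0.084],2.534,0],[[0.368,0.034,-0.084],2.534,0],[[0.368,0.034,-0.084],2.534,0],[[0.368,0.034,-0.084],2.534,0],[[0.368,0.034,-0.084],2.534,0],[[0.368,0.034,-0.084],2.534,0],[[0.368,0.034,-0.084],2.534,0],[[0.368,0.034,-0.084],2.534,0]], squeeze=30)

```text
clock: 2.0
eef_pos: [497.9, 322.9, 149.9]
eef_rot: [-1.57, -0.001, -2.857]
wrist_force: [0.7, 0.3, -0.6]
finger_gap: 94.0
```

```bash
python3 - <<'E'
from h import *
s=manip.read_state();print(s['eef_pos'].round(1),np.degrees(s['eef_rot']).round(1),s['joints'].round(2),s['clock'],s['wrist_force'].round(1))
import pickle;pickle.dump(P('wrist'),open('pics/w1.pkl','wb'))
snap('wrist','w1',s=1.4)
E
```

```text
[497.9 322.9 149.9] [-8.990e+01 -1.000e-01 -1.637e+02] [ 0.51  0.43  1.43 -0.    1.28  1.8 ] 2.0 [ 0.7  0.3 -0.6]
```

View pics/w1.png

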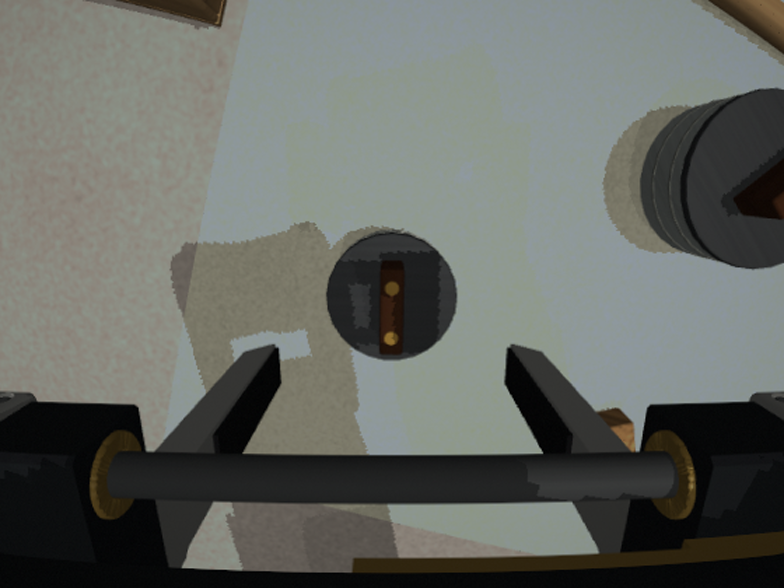

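The wrist view shows the bar parallel to the fingers' plane, with studs at (391.5,288.5) and (391,338) in the 1.4x picture. It is centred between the fingers and the lid is clear.

```bash
python3 - <<'E'
from h import *
import pickle;p=pickle.load(open('pics/w1.pkl','rb'))
from scipy.spatial.transform import Rotation as Ro
s=manip.read_state();T=Ro.from_euler('xyz',s['eef_rot']).as_matrix()
m=lambda u,v:((u+.5)/1.4-.5,(v+.5)/1.4-.5)
A=atz('',m(391.5,288.5),92,p);B=atz('',m(391,338),92,p);L=atz('',m(392,296.5),57,p)
print(A,B,(A+B)/2,np.linalg.norm(A-B),np.degrees(np.arctan2(*(A-B)[1::-1])),L)
print(T.T@((A+B)/2*[1,1,0]+[0,0,64]-s['eef_pos']))
E
```

```text
[511.93903219 326.97283404  92.        ] [483.32616238 318.93520132  92.        ] [497.63259728 322.95401768  92.        ] 29.72036101488878 15.690567805894581 [499.3893708  323.03004552  57.        ]
[ 0.18744614 85.9332482  -0.19371941]
```

play_rows(series=[[[0,0.04,0],0,0],[[0,0.07,0],0,0],[[0,0.086,0],0,0],[[0,0.086,0],0,0],[[0,0.086,0],0,1],[[0,0.086,0],0,1],[[0,0.086,0],0,1],[[0,0.086,0],0,1],[[0,0.086,0],0,1],[[0,0.086,0],0,1],[[0,0.086,0],0,1],[[0,0.086,0],0,1],[[0,0.086,0],0,1],[[0,0.086,0],0,1],[[0,0.08,0],0,1],[[0,0.06,0],0,1],[[0,0.02,0],0,1],[[0,-0.02,0],0,1],[[0,-0.045,0],0,1],[[0,-0.045,0],0,1]], squeeze=35)

```text
clock: 4.05
eef_pos: [499.1, 323.6, 198.8]
eef_rot: [-1.571, 0.005, -2.857]
wrist_force: [0.4, 0.8, -3.1]
finger_gap: 13.5
```

```bash
python3 - <<'E'
from h import *
from scipy.spatial.transform import Rotation as Ro
s=manip.read_state();T=Ro.from_euler('xyz',s['eef_rot']).as_matrix();print(s['eef_pos'],np.degrees(s['eef_rot']).round(2),s['finger_gap'],s['wrist_force'].round(1),s['clock'])
print(T.T@(np.array([488.5,-92.5,s['eef_pos'][2]])-s['eef_pos']))
import pickle;pickle.dump(P('wrist'),open('pics/w2.pkl','wb'))
snap('wrist','w2',s=1.4)
E
```

```text
[499.06218762 323.57896275 198.82296764] [ -90.03    0.29 -163.69] 13.491689410162566 [ 0.4  0.8 -3.1] 4.05
[126.96973903  -0.86824436 396.37254518]
```

View pics/w2.png

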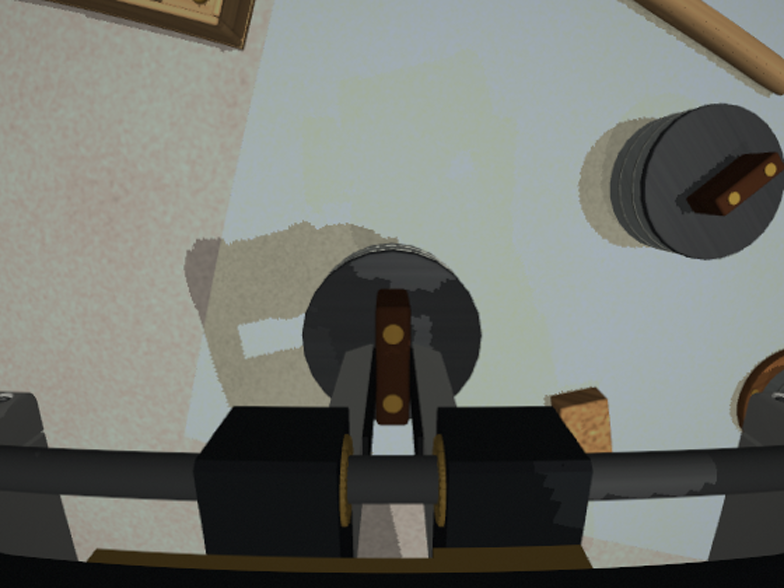

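The jar is held straight, with studs at (393,334) and (392.5,404). Next I'll stop short of the socket with the yaw already set, so the wrist camera can see the mouth.

play_rows(series=[[[0.003,0,0.03],-0.08,1],[[0.006,0,0.07],-0.18,1],[[0.01,0,0.115],-0.3,1],[[0.014,0,0.16],-0.42,1],[[0.018,0,0.205],-0.53,1],[[0.021,0,0.25],-0.53,1],[[0.024,0,0.29],-0.53,1],[[0.027,0,0.32],-0.53,1],[[0.028,0,0.337],-0.53,1],[[0.028,0,0.337],-0.53,1],[[0.028,0,0.337],-0.53,1],[[0.028,0,0.337],-0.53,1],[[0.028,0,0.337],-0.53,1]])

```text
clock: 5.4
eef_pos: [565.9, -7.1, 195.8]
eef_rot: [-1.57, 0.001, -2.326]
wrist_force: [0.2, 0.8, -2.8]
finger_gap: 13.2
```

```bash
python3 - <<'E'
from h import *
from scipy.spatial.transform import Rotation as Ro
s=manip.read_state();print(s['eef_pos'],np.degrees(s['eef_rot']).round(2),s['joints'].round(2),s['clock'])
import pickle;pickle.dump((P('wrist'),s),open('pics/w3.pkl','wb'))
snap('wrist','w3',s=1.4)
print(proj('wrist',[[488.5,-92.5,88]])*1.4)
E
```

```text
[565.86809637  -7.09431741 195.81779451] [-8.9960e+01  4.0000e-02 -1.3324e+02] [-0.08  0.33  1.46  0.    1.35  0.68] 5.4
[[394.81105033 442.90517937]]
```

View pics/w3.png

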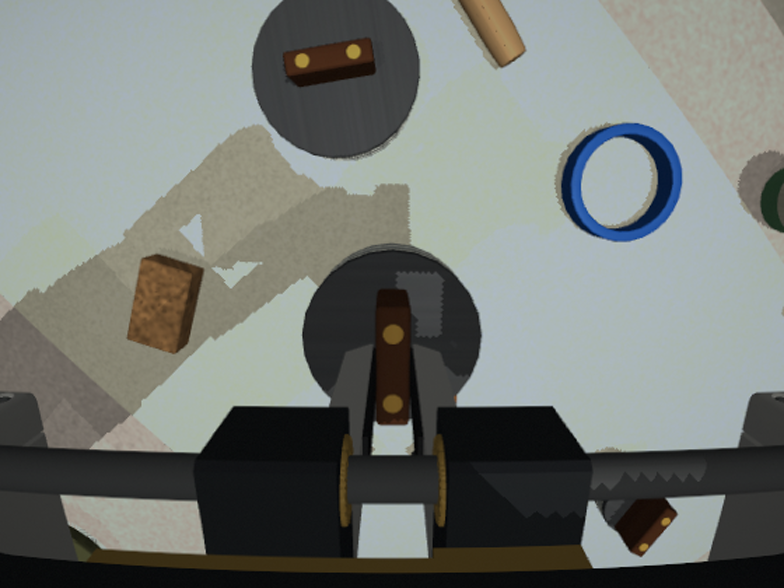

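I had the camera side reversed: image-up is -x of the tool, so the socket is hidden under the gripper. I'll pass over it to the other side.

play_rows(series=[[[0.03,0,0],0,1],[[0.07,0,0],0,1],[[0.115,0,0],0,1],[[0.16,0,0],0,1],[[0.2,0,0],0,1],[[0.225,0,0.001],0,1],[[0.236,0,0.002],0,1],[[0.236,0,0.002],0,1],[[0.236,0,0.002],0,1],[[0.236,0,0.002],0,1]])

```text
clock: 6.45
eef_pos: [406.3, -179.7, 195.6]
eef_rot: [-1.57, 0.001, -2.324]
wrist_force: [-0.2, 0.5, -2.8]
finger_gap: 13.5
```

```bash
python3 - <<'E'
from h import *
s=manip.read_state();print(s['eef_pos'],np.degrees(s['eef_rot']).round(2),s['joints'].round(2),s['clock'])
import pickle;pickle.dump((P('wrist'),s),open('pics/w4.pkl','wb'))
snap('wrist','w4',crop=(180,60,400,230),s=3.5)
print((proj('wrist',[[488.5,-92.5,88]])-[180,60])*3.5)
E
```

```text
[ 406.33501986 -179.6992371   195.63119665] [-8.9960e+01  6.0000e-02 -1.3318e+02] [-0.5   0.05  1.79  0.    1.3   0.25] 6.45
[[350.87890952  57.77657888]]
```

View pics/w4.png

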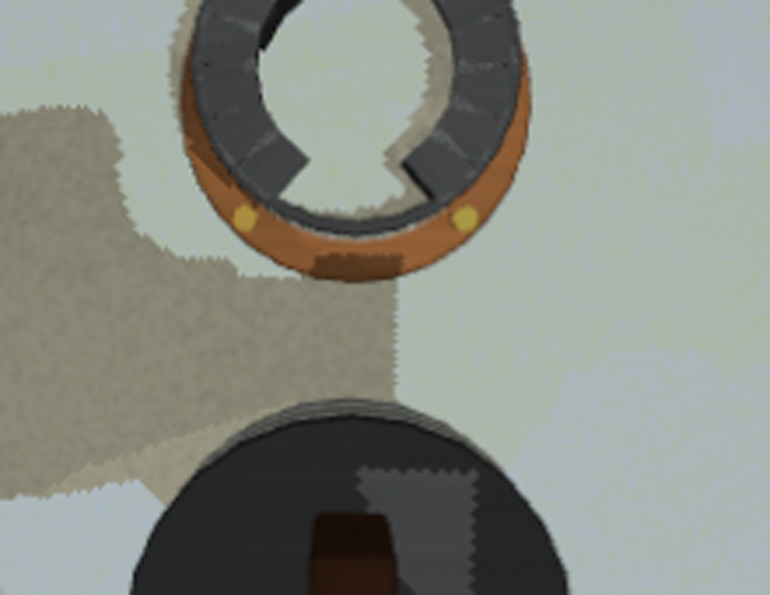

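My crop cut off the far slot. I'll enlarge that part from the same saved frame.

```bash
python3 - <<'E'
from h import *
im=np.load('pics/w4.npy')[20:140,200:360]
cv2.imwrite('pics/c4.png',cv2.resize(im,None,fx=5,fy=5,interpolation=cv2.INTER_CUBIC))
E
```

```text
(no output)
```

View pics/c4.png

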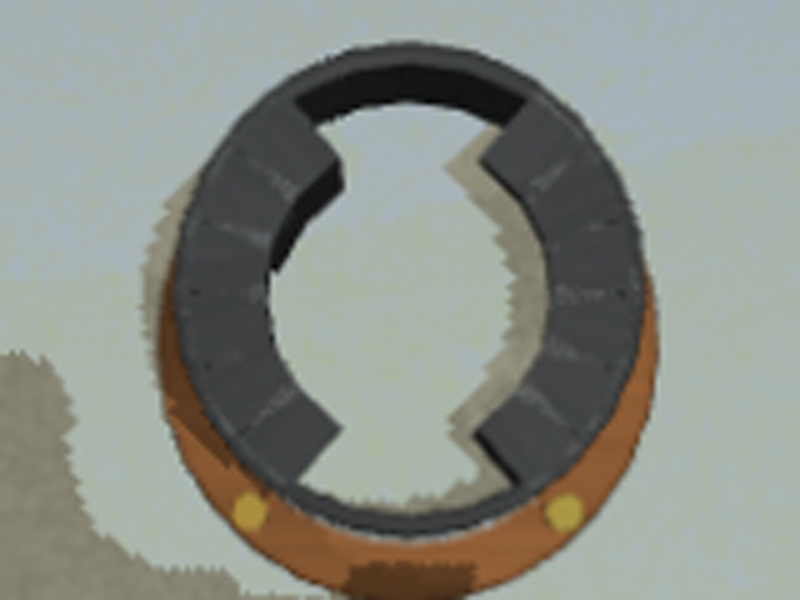

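In the crop, the slot corners are at (342,160), (480,160), (342,430) and (476,432). The collar runs from 176 to 646 across and 43 to 538 down.

```bash
python3 - <<'E'
from h import *
import pickle
from scipy.spatial.transform import Rotation as Ro
p,s=pickle.load(open('pics/w4.pkl','rb'));T=Ro.from_euler('xyz',s['eef_rot']).as_matrix()
m=lambda u,v:((u+.5)/5-.5+200,(v+.5)/5-.5+20)
q=[atz('',m(*c),88,p) for c in[(342,160),(480,160),(342,430),(476,432),(410,43),(410,538),(176,292),(646,292)]]
C=sum(q[:4])/4; d=(q[0]+q[1]-q[2]-q[3]); print('corner centre',C.round(1),'ang',np.degrees(np.arctan2(d[1],d[0])),[round(np.linalg.norm(x-C),1) for x in q])
M=(q[4]+q[5])/2;M2=(q[6]+q[7])/2;print(M.round(1),M2.round(1),np.linalg.norm(q[4]-q[5]),np.linalg.norm(q[6]-q[7]))
# jar in tool from w3 (studs, z=eef+28)
for f,st in(('w3',[(393,334),(393,404)]),):
    pp,ss=pickle.load(open('pics/w3.pkl','rb'));TT=Ro.from_euler('xyz',ss['eef_rot']).as_matrix()
    n=lambda u,v:((u+.5)/1.4-.5,(v+.5)/1.4-.5)
    a=[atz('',n(*c),ss['eef_pos'][2]+28,pp) for c in st];J=(a[0]+a[1])/2
    o=TT.T@(J-ss['eef_pos']);e=TT.T@(a[0]-a[1]);print('jar in tool',o.round(2),e.round(2))
S=np.array([(C+M+M2)/3])[0];print('socket',S)
goal=S+0;goal[2]=s['eef_pos'][2]
now=s['eef_pos']+T@(o*[1,0,1]);print('shift',(T.T@(goal-now)).round(1), 'tool x ang',np.degrees(np.arctan2(T[1,0],T[0,0])))
E
```

```text
corner centre [488.  -94.8  88. ] ang 46.39021832088483 [np.float64(25.7), np.float64(25.9), np.float64(25.7), np.float64(25.8), np.float64(42.0), np.float64(41.5), np.float64(41.2), np.float64(41.5)]
[488.2 -94.6  88. ] [488.9 -94.2  88. ] 83.50417450662616 82.6503704584475
jar in tool [ -0.41 -28.     0.36] [-2.999e+01  2.000e-02  1.000e-02]
socket [488.37499249 -94.51638265  88.        ]
shift [-1.178e+02  1.000e-01  1.200e+00] tool x ang -133.1803114737904
```

play_rows(series=[[[-0.02,0,0],0,1],[[-0.055,0,0],0,1],[[-0.09,0,0.001],0,1],[[-0.112,0,0.001],0,1],[[-0.118,0,0.001],0,1],[[-0.118,0,0.001],0,1],[[-0.118,0,0.001],0,1],[[-0.118,0.015,0.001],0,1],[[-0.118,0.03,0.001],0,1],[[-0.118,0.03,0.001],0,1],[[-0.118,0.03,0.001],0,1]])

```text
clock: 7.6
eef_pos: [487.6, -94.9, 166.2]
eef_rot: [-1.57, 0.001, -2.325]
wrist_force: [-0.5, -0.3, -2.5]
finger_gap: 13.7
```

```bash
python3 - <<'E'
from h import *
from scipy.spatial.transform import Rotation as Ro
s=manip.read_state();T=Ro.from_euler('xyz',s['eef_rot']).as_matrix();print(s['eef_pos'],np.degrees(s['eef_rot']).round(2),s['joints'].round(2),s['clock'],s['wrist_force'].round(1))
g=np.array([488.4,-94.5,134])-T@[-.4,0,.4]
print((T.T@(g-s['eef_pos'])).round(1))
E
```

```text
[487.55765421 -94.89137481 166.24898345] [-8.9960e+01  5.0000e-02 -1.3322e+02] [-0.27  0.2   1.69  0.    1.25  0.49] 7.6 [-0.5 -0.3 -2.5]
[-0.4 32.3 -0.1]
```

Aligned to within 0.5 mm. Next I'll lower it, slowing near the end.

play_rows(series=[[[0,0.006,0],0,1],[[0,0.012,0],0,1],[[0,0.017,0],0,1],[[0,0.021,0],0,1],[[0,0.025,0],0,1],[[0,0.028,0],0,1],[[0,0.03,0],0,1],[[0,0.031,0],0,1],[[0,0.032,0],0,1],[[0,0.032,0],0,1],[[0,0.032,0],0,1]])

```text
clock: 8.7
eef_pos: [487.8, -94.6, 135.5]
eef_rot: [-1.569, 0.002, -2.325]
wrist_force: [-5.9, 3.5, 10.5]
finger_gap: 13.3
```

The jar stopped at TCP 135.5 with a push of about 13 N. I'll press slightly more to tell home from a jam.

play_rows(series=[[[0,0.001,0],0,1],[[0,0.001,0],0,1],[[0,0.001,0],0,1]])

```text
clock: 9.0
eef_pos: [487.9, -94.5, 135.5]
eef_rot: [-1.569, 0.002, -2.325]
wrist_force: [-5.6, 2.6, 7.6]
finger_gap: 13.3
```

```bash
python3 - <<'E'
from h import *
s=manip.read_state();print(s['eef_pos'],np.degrees(s['eef_rot']).round(2),s['wrist_force'].round(1),s['moment'].round(2),s['clock'])
im=snap('scene','s2',crop=(190,120,350,240),s=5)
E
```

```text
[487.88076884 -94.53019277 135.50802278] [-8.989e+01  1.200e-01 -1.332e+02] [-5.6  2.6  7.6] [0.42 1.19 0.02] 9.0
```

View pics/s2.png

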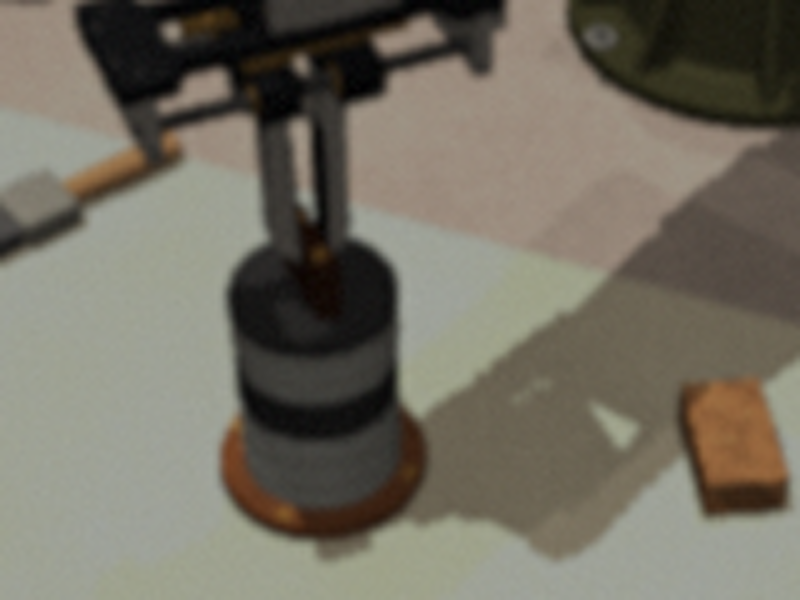

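The scene crop shows the tin seated on the collar at about (320,385), level and with no visible gap. I'll press a bit harder to confirm before turning.

play_rows(series=[[[0,0.0015,0],0,1],[[0,0.003,0],0,1],[[0,0.003,0],0,1]])

```text
clock: 9.35
eef_pos: [488.0, -94.4, 135.3]
eef_rot: [-1.568, 0.003, -2.325]
wrist_force: [-16.3, 5.4, 29.7]
finger_gap: 13.4
```

It is firmly home: no further travel under about 30 N. Next I'll ease off and turn it clockwise, which is + twist because tool y points down.

play_rows(series=[[[0,-0.0005,0],0,1],[[0,-0.0005,0],0.05,1],[[0,-0.0005,0],0.15,1],[[0,-0.0005,0],0.25,1],[[0,-0.0005,0],0.35,1],[[0,-0.0005,0],0.45,1],[[0,-0.0005,0],0.55,1],[[0,-0.0005,0],0.65,1],[[0,-0.0005,0],0.75,1],[[0,-0.0005,0],0.85,1],[[0,-0.0005,0],0.95,1],[[0,-0.0005,0],1.05,1],[[0,-0.0005,0],1.15,1],[[0,-0.0005,0],1.25,1],[[0,-0.0005,0],1.35,1],[[0,-0.0005,0],1.45,1],[[0,-0.0005,0],1.53,1],[[0,-0.0005,0],1.571,1],[[0,-0.0005,0],1.571,1],[[0,-0.0005,0],1.571,1]])

```text
clock: 11.35
eef_pos: [488.0, -94.4, 135.7]
eef_rot: [-1.574, 0.003, 2.389]
wrist_force: [0.4, 0.8, -3.0]
finger_gap: 13.3
```

```bash
python3 - <<'E'
from h import *
s=manip.read_state();print(s['eef_pos'],np.degrees(s['eef_rot']).round(2),s['wrist_force'].round(1),s['moment'].round(2),s['clock'],s['finger_gap'])
snap('wrist','w5',s=1.4)
E
```

```text
[487.97240242 -94.37766123 135.72595559] [-90.17   0.17 136.88] [ 0.4  0.8 -3. ] [0.04 0.15 0.  ] 11.35 13.308804247817235
```

View pics/w5.png

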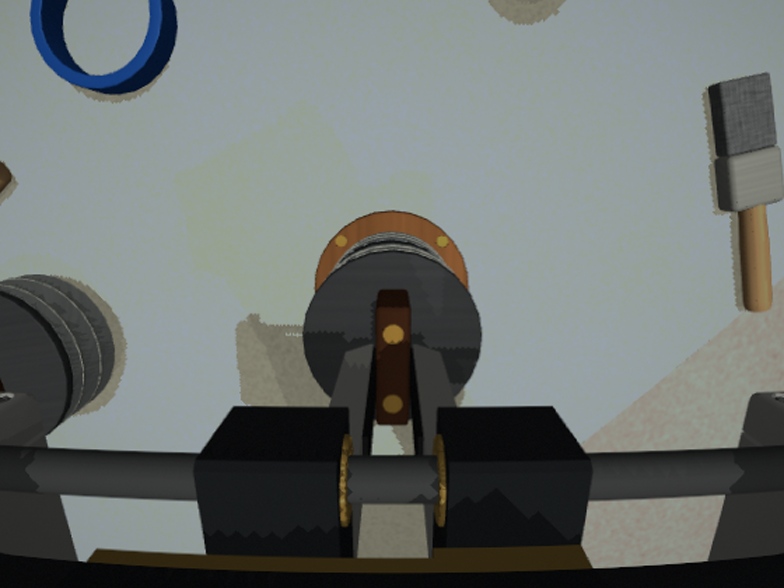

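The jar followed the gripper through 89.9 degrees and the bar is still straight in the grip, with the foot ring below. The force of -3 N shows the gripper carries the jar's weight, so I'll lower it by a hair, open and rise.

play_rows(series=[[[0,0.0006,0],0,1],[[0,0.0006,0],0,1],[[0,0.0006,0],0,0.5],[[0,0.0006,0],0,0.5],[[0,0.0006,0],0,0.5],[[0,0.0006,0],0,0.5],[[0,0.0006,0],0,0.5],[[0,0.0006,0],0,0.5],[[0,-0.005,0],0,0.5],[[0,-0.02,0],0,0.5],[[0,-0.05,0],0,0.5],[[0,-0.09,0],0,0.5],[[0,-0.12,0],0,0.5],[[0,-0.12,0],0,0.5],[[0,-0.12,0],0,0.5]])

```text
clock: 12.9
eef_pos: [487.5, -94.4, 255.9]
eef_rot: [-1.574, 0.004, 2.389]
wrist_force: [0.0, 0.7, -0.2]
finger_gap: 46.9
```

```bash
python3 - <<'E'
from h import *
s=manip.read_state();print(s['eef_pos'].round(1),s['wrist_force'].round(1),s['clock'],s['finger_gap'])
import pickle;pickle.dump(P('wrist'),open('pics/w6.pkl','wb'))
snap('wrist','w6',crop=(140,60,420,270),s=2.8)
E
```

```text
[487.5 -94.4 255.9] [ 0.   0.7 -0.2] 12.9 46.935877298889025
```

View pics/w6.png

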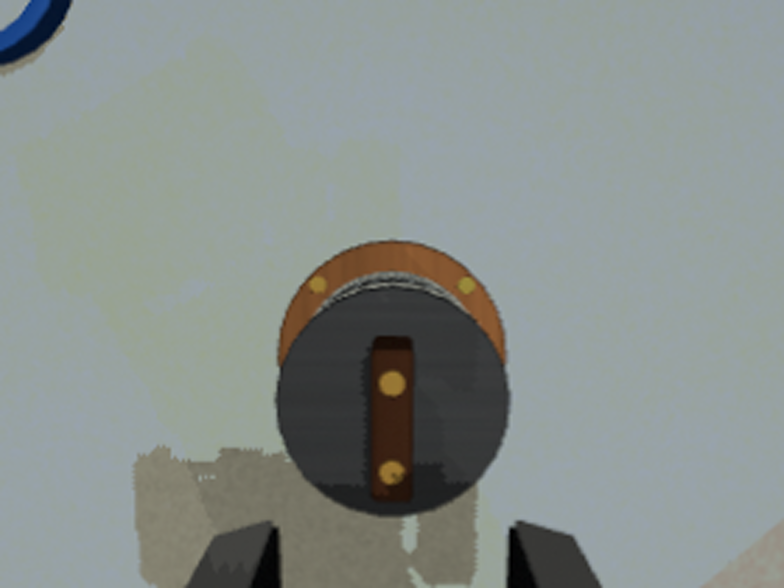

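The jar stands free, with studs at (392,384) and (392,473). Its pose can be checked from the same picture before handing in.

```bash
python3 - <<'E'
from h import *
import pickle;p=pickle.load(open('pics/w6.pkl','rb'))
m=lambda u,v:((u+.5)/2.8-.5+140,(v+.5)/2.8-.5+60)
A=atz('',m(392,384),162,p);B=atz('',m(392,473),162,p)
print((A+B)/2,np.linalg.norm(A-B),np.degrees(np.arctan2(*(A-B)[1::-1])))
manip.sign_off()
E
```

```text
[488.34245957 -95.20146995 162.        ] 29.907647497348886 -43.185766520059
the job is handed in; nothing more can be done
```

The middle-sized jar is on the fixed segment, locked with a quarter turn clockwise, released and handed in. The clock read about 13 s.

- **Home:** it stopped at TCP height 135.5 mm, 1.5 mm above the 134 mm I had worked out. It moved only 0.2 mm more under about 30 N, and the scene camera showed no gap between tin and collar.
- **Locked:** the gripper turned the jar 89.9°. After release the bar lay at -43.2°, against about 46.4–46.9° measured for the socket's slots.
- **Position:** after release the jar stood within 1 mm of the measured socket centre. The stud spacing of 29.9 mm matched what I measured before the grasp, which fits the jar being at its home height.
- **Clear:** the wrist force was close to zero with the gripper about 120 mm above the jar.
- **Not checked:** I did not try an upward pull on the lock. The small and large jars were never touched, but I took no last picture of them.

One look was wasted because I had the wrist camera's side reversed. I corrected it by passing over to the other side of the socket.

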